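# Set and lock a torque screwdriver, then park it beside the vice

## Robot

A 6-joint arm with a two-finger parallel gripper is mounted at the origin on a cart in front of the work surface, level with it; the furniture and walls round the work are solid. World frame = base frame: x ahead of the robot, y to its left, z up, the work surface at z = 0. Lengths are in m, angles in rad, forces in N, time in s.
With the tool pointing down it reaches from about 0.25 to 0.775 m from the base axis. Payload 8.9 kg.
Tool frame: the origin (TCP) lies on the centre line of the jaws, within the pads' length; the fingertips stand 25 mm ahead of it and the grasp point (between the pads) lies 6 mm ahead of it; z points along the fingers, x is the direction in which the jaws open and shut, and the axes are right-handed (so a half turn about z gives the same grasp; the last joint's range is limited). The gripper opens to 85 mm and grips with 20 to 120 N. Pads are 22 mm wide; open, the fingers measure 114 mm over their backs; the gripper's body (76 mm by 85 mm) begins 54 mm behind the grasp point. The pads swing forward as they close: fully open they stand 13 mm farther back than shut.
Start: joints at [1.055, 0.291, -0.153, 1.127, 0, 1.431], TCP at [0.193, 0.488, 0.256] pointing down, gripper open.
Joint ranges: [-2.52, 2.52], [-0.91, 1.74], [-1.3, 1.37], [-1.96, 2.02], [-1.52, 1.47], [-3.14, 3.14]. Speed limits (rad/s): [2.22, 2.22, 2.79, 3.14, 3.14, 3.14].

## Interface

Orientations are given as a rotation vector (axis times angle).
In Python, from workcell import manip, grab_frame, get_calibration, job_done gives the robot as it stands. The module is installed in compiled form; this text tells all that it offers.
- The arm moves only by the tool move_arm, never from a script. Its argument "increments" is a list of rows, each an object with "linear": the shift along the tool's x, y, z in mm, a list of three; "dr": the turn, a rotation vector about the tool's x, y, z in degrees, a list of three. A call has 1 to 12 rows; each row shifts and turns the commanded pose from where the row before left it, along the tool's axes as they then stand; what a row does not reach is not made up. A row lasts 1/12 s, in which the tool goes at most 41.7 mm and 7.16 degrees, less where a joint would pass 70% of its speed; a pose out of reach is approached as far as the arm can. A call with a gripper value outside its range is refused whole. "hand" is the gripper command: -1 is shut, 1 is fully open, values between are in proportion, set as the call begins (left out, the last holds). The fingers move at their own pace and stop on an object; the grip force is fixed at half the most. Time passes only in rows, so rows that do not move let the fingers close. It gives the time, the measured TCP pose, the force and the opening at its end, in the units of the state.
- manip.sense(): the state, without advancing time (a new reading comes with each control period).
- grab_frame(name): name is "side" or "top"; returns (picture, depth): 420x560x3 uint8, red, green, blue; 420x560 float32, m along the optical axis (not along the pixel's ray), 0 where there is no reading.
- get_calibration(name): a dict with "fx", "fy", "cx", "cy" (pixels), "cam_to_world" (4x4, takes a point from camera to world coordinates). Camera axes: x right, y up, looking along -z (the intrinsics and any distortion apply to the point x, -y, -z); pixel columns grow to the right and rows downward; lengths in m; the calibration is good to about 2 mm. A picture is of the moment at which its call begins. get_calibration takes no time and is no camera call.
- job_done(): hands the job in, once; it reports no verdict.
The state is a dict: "clock": time; "qpos": joint angles; "qd": joint speeds; "tau": joint torques, N m; "tcp_pos": TCP position; "orientation": TCP orientation; "ft_force": force on the tool from outside, world axes, zero at the start; "wrist_torque": the same for the moment, N m; "opening": finger opening in m.
Only numpy, scipy, OpenCV 4.12 (cv2) and the standard library are available. Lean on these libraries where they do the work, as an engineer would, in place of code of your own. Each camera call takes 0.05 s, during which the arm holds its last target. There are 200 camera calls.

## Task

Get the torque screwdriver ready for the next board: turn its scale sleeve until number 8 clicks in at the red index line, press the sleeve down fully home so that it is locked on that number, and slide the stand over the bench, without lifting or tipping it, until its round base stands inside the four yellow tape corner marks. Leave the tweezers, the green circuit board, the solder reel and the roll of tape where they are.

Things in the scene. Friction and masses are not known exactly. Their poses are not given: they have to be found in the camera images.
- stand: Loose grey round stand, 0.7 to 0.9 kg, with an adjustable torque screwdriver clamped upright in it for good. Base: disc, 144 mm diameter, 16 mm thick; eight bits stand 9 mm above it on a circle of 47 mm radius. Black socket: 62 mm diameter on the base, 41 mm at 52 mm height; then a 25 mm steel barrel. Origin: centre of the underside, on the driver's axis; z up.
- index (a point): Red index line on the fixed aluminium index ring (53 mm diameter, 66 to 84 mm above the bench) under the scale sleeve; this point is at the ring's rim, 26 mm from the driver's axis on the stand's -x side, 77 mm above the bench.
- sleeve (a joint): Turn of the scale sleeve, rad: 0 with number 1 at the index line, 0.5236 (30 degrees) more a number as it turns clockwise seen from above; 8 is 3.665, 10 (stop) 4.712. White numbers 1 to 10 on the black bevel at its foot; a red line on the cap lies above 1. A spring detent (0.1 N m) pulls it into a number when let go. Turns only while raised; starts raised, somewhere from 1.5 to 4.5.
- lock (a joint): Height of the scale sleeve, m: 0 raised (unlocked, an orange band shows under the sleeve), 0.008 pressed fully down (locked). It stays where it is left and takes about 6 to 10 N to press. Two dogs inside let it down only when it stands within about 2 degrees of a number; between numbers they strike and hold it up.
- sleeve_grip (a point): On the driver's axis, middle of the sleeve's blue ribbed grip, 34 mm diameter, 38 mm tall (19 mm above and below this point), 137 mm above the bench while raised. Domed cap: its top 25 mm above this point. Black bevelled skirt: begins 22 mm below it at 36 mm diameter, widens to 48 mm at 38 to 44 mm below. Turns with the sleeve.
- marks: Four yellow tape corner marks flat on the bench (no height), the corners of a square of 170 mm inside the tape, just right of the blue vice. Origin: centre of the square on the bench; x and y along its sides.
- tweezers_b: Bystander: black tweezers lying on the bench, 131 mm long, 15 mm wide, 10 mm high. Origin at the centre of the underside.
- board_green: Bystander: green circuit board lying on the bench, 60 x 85 x 14 mm. Origin at the centre of the underside.
- reel_a: Bystander: solder reel standing on the bench, about 75 mm in diameter, 42 mm high, black flanges. Origin at the centre of the underside.
- elec_tape: Bystander: roll of black tape lying flat, 58 mm in diameter, 19 mm high. Origin at the centre of the underside.

How it is judged:
By the outcome, as a careful person would: the job done as asked, in the order asked, and still so for the second after the job is handed in, with the robot touching nothing.
It also fails if it takes over 61 s, if anything falls off the work surface, if the arm or the gripper's body presses on something with over 40 N, if the wrist force passes 120 N, or if a joint passes its speed limit or range.

## Working session

There is one attempt and no reset: what is moved stays moved. The work goes in short steps, Python scripts to look and compute and a tool call to move; the robot and the scene stay as the last step left them, time stands still between calls to the robot, and variables do not carry over. Pictures are saved under pics/ and viewed, about 8 in all and at most 12, crops included, and the job is handed in when it is done.

Besides the shell and the picture viewer there is one more tool, called after "Call:" by a JSON object that holds its "method" and its "body". move_arm: Moves the arm, as the interface text tells. Its arguments: {"type":"object","properties":{"increments":{"type":"array"},"hand":{"type":"number"}},"required":["increments"]}

```bash
mkdir -p pics; cat > h.py <<'E'
import numpy as np,cv2
from workcell import manip,grab_frame,get_calibration,job_done
from scipy.spatial.transform import Rotation as R
def world(n,depth):
    c=get_calibration(n);h,w=depth.shape
    u,v=np.meshgrid(np.arange(w),np.arange(h))
    p=np.stack([(u-c['cx'])/c['fx']*depth,-(v-c['cy'])/c['fy']*depth,-depth],-1)
    T=np.array(c['cam_to_world']);return p@T[:3,:3].T+T[:3,3]
def ray(n,u,v,z):
    c=get_calibration(n);T=np.array(c['cam_to_world'])
    d=T[:3,:3]@np.array([(u-c['cx'])/c['fx'],-(v-c['cy'])/c['fy'],-1]);o=T[:3,3]
    return o+d*(z-o[2])/d[2]
def proj(n,p):
    c=get_calibration(n);T=np.linalg.inv(np.array(c['cam_to_world']));q=T[:3,:3]@np.array(p)+T[:3,3]
    return c['cx']-c['fx']*q[0]/q[2],c['cy']+c['fy']*q[1]/q[2]
def save(n,f):
    im,d=grab_frame(n);cv2.imwrite(f'pics/{f}.png',im[:,:,::-1]);np.savez(f'pics/{f}.npz',im=im,d=d);return im,d
E
python3 - <<'E'
from h import *
print(manip.sense())
for n in('top','side'):
    save(n,n+'0');c=get_calibration(n);print({k:np.round(v,3) if not isinstance(v,str) else v for k,v in c.items()})
E
```

```text
{'clock': 0.0, 'qpos': array([ 1.05469410e+00,  2.91305986e-01, -1.54146876e-01,  1.12663773e+00,
       -1.49150687e-06,  1.43154210e+00]), 'qd': array([-5.67692107e-05,  1.16124278e-03, -9.63543222e-04,  2.23738557e-05,
       -1.03334317e-03,  1.39246911e-04]), 'tau': array([ 2.94183366e-03, -5.37148082e+01,  3.31366754e+01,  1.61290169e-02,
       -9.43187911e-05, -7.43892372e-06]), 'tcp_pos': array([0.19297434, 0.48782548, 0.25571123]), 'orientation': array([ 2.59774932e+00,  1.76570038e+00, -1.82238822e-03]), 'ft_force': array([ 0.28595179,  0.23227544, -0.18446571]), 'wrist_torque': array([0.01799234, 0.03651945, 0.00720563]), 'opening': 0.08551192047506816}
{'fx': np.float64(489.799), 'fy': np.float64(489.799), 'cx': np.float64(283.204), 'cy': np.float64(210.201), 'cam_to_world': array([[-0.022,  0.992, -0.124,  0.443],
       [-1.   , -0.021,  0.007, -0.157],
       [ 0.004,  0.124,  0.992,  1.161],
       [ 0.   ,  0.   ,  0.   ,  1.   ]])}
{'fx': np.float64(440.112), 'fy': np.float64(440.112), 'cx': np.float64(279.352), 'cy': np.float64(207.97), 'cam_to_world': array([[ 0.973,  0.137, -0.184,  0.403],
       [-0.229,  0.623, -0.748, -0.782],
       [ 0.012,  0.77 ,  0.638,  0.648],
       [ 0.   ,  0.   ,  0.   ,  1.   ]])}
```

View pics/top0.png

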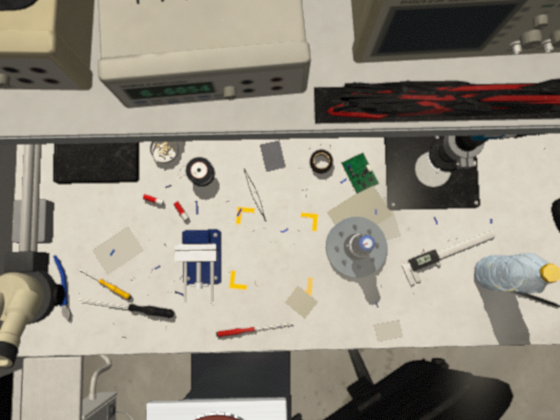

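View pics/side0.png

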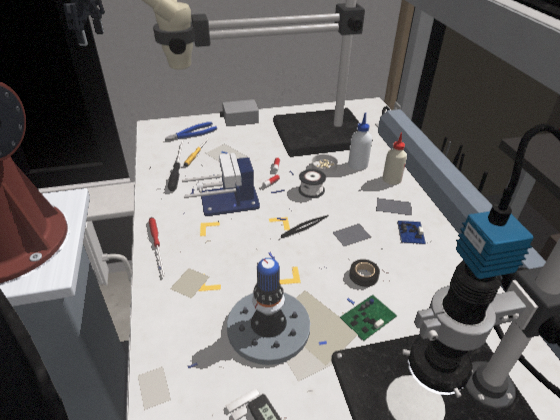

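```bash
python3 - <<'E'
from h import *
t=np.load('pics/top0.npz');s=np.load('pics/side0.npz')
for n,q in(('top',t),('side',s)):
    W=world(n,q['d']);im=q['im'];np.save(f'pics/W{n}',W)
    hsv=cv2.cvtColor(im,cv2.COLOR_RGB2HSV)
    if n=='top':
        m=cv2.inRange(hsv,(18,120,120),(35,255,255));k,l,st,ce=cv2.connectedComponentsWithStats(m)
        for i in range(1,k):
            if st[i,4]>15:print('yel',st[i],np.round(ray('top',*ce[i],0),4),'bbox pts',[np.round(ray('top',st[i,0]+a*(st[i,2]-1),st[i,1]+b*(st[i,3]-1),0)[:2],4).tolist() for a in(0,1) for b in (0,1)])
    # base top by height
    w=W.reshape(-1,3);c=np.array([.41,-.29])
    near=(np.hypot(*(w[:,:2]-c).T)<.12)
    for lo,hi in((.012,.020),(.066,.084),(.118,.156),(.156,.17)):
        p=w[near&(w[:,2]>lo)&(w[:,2]<hi)]
        if len(p)>5:print(n,lo,len(p),p.mean(0).round(4),cv2.minEnclosingCircle(p[:,:2].astype(np.float32)),p.min(0).round(3),p.max(0).round(3))
a=cv2.resize(t['im'][205:290,315:400],(400,400),interpolation=cv2.INTER_CUBIC)
b=cv2.resize(s['im'][250:320,235:305],(400,400),interpolation=cv2.INTER_CUBIC)
cv2.imwrite('pics/c0.png',np.hstack([a,b])[:,:,::-1])
E
```

```text
yel [236 207  19  17 113] [ 0.5833 -0.0686  0.    ] bbox pts [[0.5977, -0.0518], [0.5593, -0.0514], [0.5967, -0.0947], [0.5583, -0.0942]]
yel [301 213  17  18 136] [ 0.5646 -0.2313  0.    ] bbox pts [[0.5799, -0.2067], [0.5392, -0.2056], [0.5791, -0.2449], [0.5384, -0.2436]]
yel [540 264  20  19 278] [ 0.4265 -0.7896  0.    ] bbox pts [[0.4465, -0.7677], [0.4045, -0.764], [0.4455, -0.8126], [0.4035, -0.8087]]
yel [229 271  18  19 145] [ 0.4196 -0.0486  0.    ] bbox pts [[0.4463, -0.0338], [0.4044, -0.0334], [0.4454, -0.0737], [0.4036, -0.0732]]
yel [ 99 279  31  20 177] [0.4104 0.2338 0.    ] bbox pts [[0.4343, 0.2709], [0.3904, 0.2698], [0.4328, 0.2007], [0.3889, 0.1999]]
yel [306 278   6  17  67] [ 0.4074 -0.2211  0.    ] bbox pts [[0.426, -0.2143], [0.3889, -0.2133], [0.4257, -0.2261], [0.3886, -0.225]]
top 0.012 1284 [ 0.4704 -0.3192  0.0156] ((0.49428078532218933, -0.33211827278137207), 0.07116026431322098) [ 0.426 -0.396  0.012] [ 0.529 -0.262  0.02 ]
top 0.066 66 [ 0.4915 -0.3194  0.0797] ((0.4962565004825592, -0.33356329798698425), 0.026460370048880577) [ 0.47  -0.353  0.074]
[... 239 characters left out ...]
0.33304959535598755), 0.016757233068346977) [ 0.48  -0.35   0.156] [ 0.511 -0.317  0.165]
side 0.012 1614 [ 0.458  -0.3401  0.0159] ((0.4712044596672058, -0.3301142454147339), 0.06665319949388504) [ 0.426 -0.396  0.012] [ 0.528 -0.264  0.02 ]
side 0.066 173 [ 0.4894 -0.3518  0.0803] ((0.4926149249076843, -0.339335560798645), 0.02431022748351097) [ 0.471 -0.361  0.074] [ 0.516 -0.324  0.084]
side 0.118 387 [ 0.4946 -0.3466  0.1382] ((0.49688228964805603, -0.3355832099914551), 0.017377834767103195) [ 0.48  -0.353  0.118] [ 0.514 -0.332  0.156]
side 0.156 276 [ 0.4963 -0.3374  0.1602] ((0.4963736832141876, -0.3353379964828491), 0.016826706007122993) [ 0.481 -0.351  0.156] [ 0.513 -0.32   0.164]
```

View pics/c0.png

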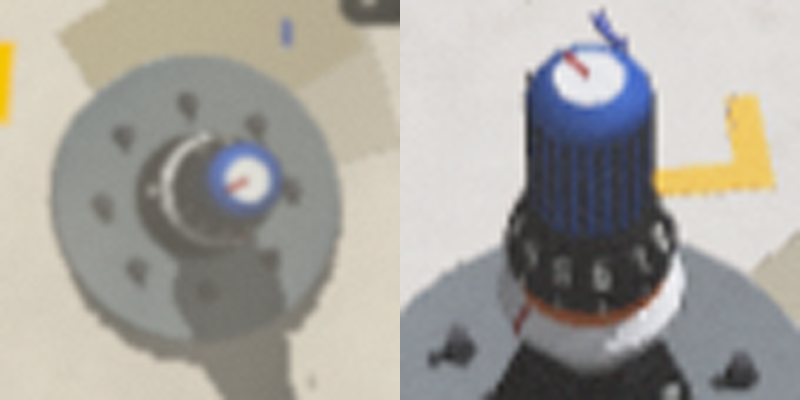

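```bash
python3 - <<'E'
from h import *
t=np.load('pics/top0.npz');s=np.load('pics/side0.npz')
def red(n,z0,z1,im,W,zr=None):
    f=im.astype(int);w=W
    c=np.array([.4963,-.3345]);m=(f[...,0]>1.35*f[...,1]+10)&(f[...,0]>1.35*f[...,2]+10)&(w[...,2]>z0)&(w[...,2]<z1)&(np.hypot(w[...,0]-c[0],w[...,1]-c[1])<.035)
    v,u=np.where(m)
    for a,b in zip(u,v):
        z=zr or w[b,a,2];p=ray(n,a,b,z)[:2];d=p-c
        print(n,a,b,f[b,a],w[b,a].round(3),'r',np.hypot(*d).round(4),'ang',np.degrees(np.arctan2(d[1],d[0])).round(1))
for n,q in(('top',t),('side',s)):
    W=np.load(f'pics/W{n}.npy');red(n,.15,.17,q['im'],W,.162);print();red(n,.06,.09,q['im'],W,None);print()
# marks
hsv=cv2.cvtColor(t['im'],cv2.COLOR_RGB2HSV);m=cv2.inRange(hsv,(18,100,120),(35,255,255))
rows=[]
for name,q in(('top',t),('side',s)):
    hsv=cv2.cvtColor(q['im'],cv2.COLOR_RGB2HSV);m=cv2.inRange(hsv,(18,100,120),(35,255,255))
    v,u=np.where(m);P=np.array([ray(name,a,b,0)[:2] for a,b in zip(u,v)])
    k=(P[:,0]>.37)&(P[:,0]<.62)&(P[:,1]>-.26)&(P[:,1]<-.02);P=P[k]
    print(name,len(P),P.min(0),P.max(0),cv2.minAreaRect(P.astype(np.float32)))
    k,l,st,ce=cv2.connectedComponentsWithStats(m)
    for i in range(1,k):
        if st[i,4]>20:print(st[i],ray(name,*ce[i],0)[:2].round(4))
E
```

```text
side 264 260 [177 114 115] [ 0.492 -0.328  0.162] r 0.0078 ang 119.3
side 265 260 [188 128 129] [ 0.494 -0.328  0.162] r 0.0068 ang 109.8
side 266 261 [188 125 126] [ 0.495 -0.331  0.163] r 0.0043 ang 107.3
side 267 262 [176 114 115] [ 0.496 -0.335  0.164] r 0.0018 ang 97.4

side 277 302 [108  70  56] [ 0.508 -0.352  0.088] r 0.0211 ang -57.3
side 259 303 [108  67  49] [ 0.479 -0.348  0.088] r 0.0215 ang -141.3
side 276 303 [99 62 49] [ 0.506 -0.353  0.087] r 0.0211 ang -63.0
side 277 303 [132  86  69] [ 0.508 -0.353  0.086] r 0.0217 ang -58.8
side 260 304 [114  77  59] [ 0.481 -0.348  0.085] r 0.0206 ang -137.9
side 261 304 [106  68  51] [ 0.482 -0.35   0.087] r 0.0208 ang -132.2
side 273 304 [92 60 48] [ 0.501 -0.355  0.088] r 0.0209 ang -78.1
side 274 304 [101  65  51] [ 0.502 -0.355  0.088] r 0.0212 ang -73.7
side 275 304 [120  77  59] [ 0.504 -0.354  0.085] r 0.0207 ang -67.6
side 262 305 [117  76  57] [ 0.484 -0.351  0.085] r 0.0207 ang -127.5
side 263 305 [119  71  52] [ 0.485 -0.353  0.087] r 0.0213 ang -122.0
side 264 305 [117  71  50] [ 0.486 -0.353  0.088] r 0.0213 ang -11
[... 1047 characters left out ...]
01633453369, -0.1396230012178421), (0.19432829320430756, 0.19453822076320648), 83.53197479248047)
[236 207  19  18 132] [ 0.583 -0.069]
[301 212  17  19 147] [ 0.5645 -0.2315]
[540 263  20  20 290] [ 0.4264 -0.79  ]
[229 270  18  20 167] [ 0.4199 -0.0486]
[ 98 279  32  20 189] [0.4106 0.234 ]
[305 278   8  18  83] [ 0.4063 -0.2211]
side 445 [ 0.38748699 -0.24743567] [ 0.59899102 -0.03594981] ((0.4927428364753723, -0.14189404249191284), (0.19177863001823425, 0.19284583628177643), 83.54656219482422)
[185 147  16  18  86] [0.4119 0.2408]
[269 218  21  12  84] [ 0.5842 -0.0732]
[200 222  20  14 108] [ 0.4196 -0.052 ]
[279 267  21  17 154] [ 0.5654 -0.233 ]
[199 284  22   7  99] [ 0.4072 -0.2231]
```

```bash
python3 - <<'E'
from h import *
im=np.load('pics/side0.npz')['im'];W=np.load('pics/Wside.npy')
for v in range(302,312):
    print(v,[(u,tuple(int(x) for x in im[v,u])) for u in range(254,261) if int(im[v,u,0])>1.25*im[v,u,1]])
c=np.array([.4964,-.3345])
for u,v in((257,304),(256,306),(255,308)):
    p=W[v,u];d=p[:2]-c;print(p,np.hypot(*d),np.degrees(np.arctan2(d[1],d[0])))
for a in range(-180,-90,10):
    print(a,np.round(proj('side',[c[0]+.0265*np.cos(np.radians(a)),c[1]+.0265*np.sin(np.radians(a)),.077]),1))
for n in('side','top'):
  print(n,'cap centre',proj(n,[*c,.162]))
  for a in (90,105,120,135): print(a,np.round(proj(n,[c[0]+.01*np.cos(np.radians(a)),c[1]+.01*np.sin(np.radians(a)),.161]),1))
T=np.load('pics/Wtop.npy');k=(T[...,2]>.2)&(T[...,0]>.1)&(T[...,0]<.62)&(T[...,1]<.7)
v,u=np.where(k)
for y in np.arange(-.8,.7,.1):
    q=T[k][(T[k][:,1]>y)&(T[k][:,1]<y+.1)]
    if len(q):print(round(y,1),len(q),q.min(0).round(2),q.max(0).round(2))
E
```

```text
302 [(257, (112, 81, 67)), (258, (99, 66, 52)), (259, (87, 62, 52))]
303 [(257, (109, 82, 74)), (258, (117, 92, 82)), (259, (108, 67, 49)), (260, (91, 60, 48))]
304 [(256, (101, 69, 69)), (257, (107, 84, 84)), (259, (118, 92, 84)), (260, (114, 77, 59))]
305 [(256, (99, 69, 69))]
306 [(255, (97, 66, 63))]
307 [(255, (91, 62, 60))]
308 []
309 []
310 []
311 []
[ 0.47683936 -0.34446825  0.08173468] 0.021954143878314136 -152.996269921225
[ 0.47472905 -0.34683226  0.08022545] 0.02493420986375964 -150.35715605529882
[ 0.48030644 -0.30127154  0.01578854] 0.036920628851661495 115.84232577310257
-180 [251.7 301.8]
-170 [252.4 304. ]
-160 [253.7 306. ]
-150 [255.4 307.9]
-140 [257.5 309.5]
-130 [259.9 310.7]
-120 [262.5 311.6]
-110 [265.4 312.1]
-100 [268.3 312.2]
side cap centre (np.float64(267.4528284242923), np.float64(262.7925136932712))
90 [266.1 258.5]
105 [264.5 259. ]
120 [263.  259.7]
135 [261.9 260.7]
top cap centre (np.float64(367.8970001707271), np.float64(242.9019016510457))
90 [362.9 243. ]
105 [363.1 244.3]
120 [363.7 245.5]
135 [364.5 246.5]
-0.7 1257 [ 0.39 -0.68  0.2 ] [ 0.47 -0.61  0.27]
-0.6 1123 [ 0.19 -0.56  0.2 ] [ 0.62 -0.5   0.57]
-0.5 2688 [ 0.17 -0.5   0.2 ] [ 0.62 -0.4   0.57]
-0.4 943 [ 0.16 -0.4   0.2 ] [ 0.62 -0.3   0.57]
-0.3 909 [ 0.61 -0.3   0.54] [ 0.62 -0.2   0.57]
-0.2 1847 [ 0.44 -0.2   0.54] [ 0.62 -0.1   1.16]
-0.1 912 [ 0.61 -0.1   0.54] [ 0.62 -0.    0.57]
-0.0 911 [0.61 0.   0.54] [0.62 0.1  0.57]
0.1 843 [0.61 0.1  0.54] [0.62 0.2  0.57]
0.2 6065 [0.31 0.2  0.24] [0.62 0.3  0.55]
0.3 25 [0.45 0.3  0.33] [0.48 0.3  0.35]
```

Call:
{"method": "move_arm", "body": {"increments": [{"linear": [-28,14,0],"dr": [0,0,0]},{"linear": [-28,14,0],"dr": [0,0,0]},{"linear": [-28,14,0],"dr": [0,0,0]},{"linear": [-28,14,0],"dr": [0,0,0]},{"linear": [-28,24,0],"dr": [0,0,0]},{"linear": [-28,24,0],"dr": [0,0,0]},{"linear": [-28,24,0],"dr": [0,0,0]},{"linear": [-28,24,0],"dr": [0,0,0]},{"linear": [-28,24,0],"dr": [0,0,0]},{"linear": [-28,24,0],"dr": [0,0,0]},{"linear": [-28,24,0],"dr": [0,0,0]},{"linear": [-28,24,0],"dr": [0,0,0]}], "hand": 1}}

```text
clock: 1.1
tcp_pos: [0.3, 0.0828, 0.2564]
orientation: [2.598, 1.766, 0.001]
ft_force: [-0.2, -0.3, 0.4]
opening: 0.0854
```

Call:
{"method": "move_arm", "body": {"increments": [{"linear": [-25,27,0],"dr": [0,0,0]},{"linear": [-25,27,0],"dr": [0,0,0]},{"linear": [-25,27,0],"dr": [0,0,0]},{"linear": [-25,27,0],"dr": [0,0,0]},{"linear": [-25,27,0],"dr": [0,0,0]},{"linear": [-25,27,0],"dr": [0,0,0]},{"linear": [-25,27,0],"dr": [0,0,0]},{"linear": [-25,27,0],"dr": [0,0,0]},{"linear": [-25,27,0],"dr": [0,0,0]},{"linear": [-25,27,0],"dr": [0,0,0]},{"linear": [-15,15,0],"dr": [0,0,0]},{"linear": [0,0,0],"dr": [0,0,0]}]}}

```text
clock: 2.1
tcp_pos: [0.4687, -0.2705, 0.2553]
orientation: [2.6, 1.762, -0.001]
ft_force: [-1.4, 0.6, 0.1]
opening: 0.0853
```

```bash
cat > d.py <<'E'
import sys
from h import *
s=manip.sense();M=R.from_rotvec(s['orientation']).as_matrix();t=np.array(eval(sys.argv[1]))
x=M[:,0];print('clk',s['clock'],'tcp',s['tcp_pos'].round(4),'xang',np.degrees(np.arctan2(x[1],x[0])).round(2),'z',M[:,2].round(4),'q',s['qpos'].round(2),'F',s['ft_force'].round(1),s['wrist_torque'].round(2),'op',round(s['opening'],4))
print('tool mm',(M.T@(t-s['tcp_pos'])*1000).round(1))
E
python3 d.py "[.4964,-.3345,.145]"
```

```text
clk 2.1 tcp [ 0.4687 -0.2705  0.2553] xang 68.26 z [ 0.e+00 -8.e-04 -1.e+00] q [-0.66  0.32 -0.11  1.14 -0.   -0.28] F [-1.4  0.6  0.1] [0.04 0.07 0.04] op 0.0853
tool mm [-49.1  49.4 110.3]
```

Call:
{"method": "move_arm", "body": {"increments": [{"linear": [-16,17,0],"dr": [0,0,0]},{"linear": [-17,16,0],"dr": [0,0,0]},{"linear": [-16,16,0],"dr": [0,0,0]},{"linear": [0,0,0],"dr": [0,0,0]},{"linear": [0,0,0],"dr": [0,0,0]},{"linear": [0,0,0],"dr": [0,0,0]}]}}

```text
clock: 2.6
tcp_pos: [0.4946, -0.3293, 0.256]
orientation: [-2.597, -1.766, 0.0]
ft_force: [0.3, 0.5, -0.3]
opening: 0.0854
```

```bash
python3 d.py "[.4964,-.3345,.145]"
```

```text
clk 2.6 tcp [ 0.4946 -0.3293  0.256 ] xang 68.42 z [-0.001   0.0011 -1.    ] q [-0.71  0.43  0.04  1.19  0.   -0.33] F [ 0.3  0.5 -0.3] [ 0.03  0.04 -0.03] op 0.0854
tool mm [ -4.2   3.7 111. ]
```

Call:
{"method": "move_arm", "body": {"increments": [{"linear": [-4,4,20],"dr": [0,0,0]},{"linear": [0,0,20],"dr": [0,0,0]},{"linear": [0,0,20],"dr": [0,0,0]},{"linear": [0,0,20],"dr": [0,0,0]},{"linear": [0,0,16],"dr": [0,0,0]},{"linear": [0,0,14],"dr": [0,0,0]},{"linear": [0,0,0],"dr": [0,0,0]},{"linear": [0,0,0],"dr": [0,0,0]},{"linear": [0,0,0],"dr": [0,0,0]}]}}

```text
clock: 3.35
tcp_pos: [0.4977, -0.3352, 0.1475]
orientation: [2.597, 1.766, 0.0]
ft_force: [-0.0, 0.3, -0.6]
opening: 0.0849
```

```bash
python3 - <<'E'
from h import *
T,dt=save('top','top1');S,ds=save('side','side1')
c=np.array([.4964,-.3345])
a=cv2.resize(T[205:290,315:400],(400,400),interpolation=cv2.INTER_CUBIC)
b=cv2.resize(S[240:325,225:310],(400,400),interpolation=cv2.INTER_CUBIC)
cv2.imwrite('pics/c1.png',np.hstack([a,b])[:,:,::-1])
E
python3 d.py "[.4964,-.3345,.145]"
```

```text
clk 3.45 tcp [ 0.498  -0.3357  0.1477] xang 68.43 z [ 0.0015 -0.0012 -1.    ] q [-0.71  0.51 -0.12  0.94  0.   -0.34] F [ 0.5 -0.3  0. ] [-0.04  0.04 -0.02] op 0.0847
tool mm [ 0.6 -1.9  2.7]
```

View pics/c1.png

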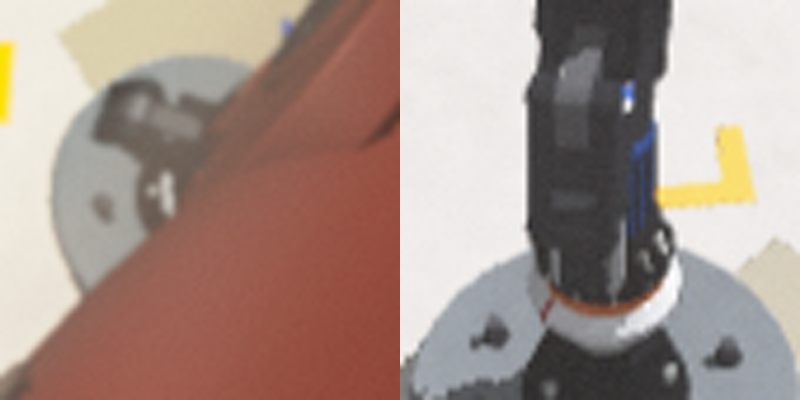

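Call:
{"method": "move_arm", "body": {"increments": [{"linear": [0.6,-1.8,2.5],"dr": [0,0,0]},{"linear": [0,0,0],"dr": [0,0,0]}]}}

```text
clock: 3.62
tcp_pos: [0.4958, -0.3342, 0.144]
orientation: [2.598, 1.766, 0.0]
ft_force: [-0.4, -0.7, 0.3]
opening: 0.0854
```

Call:
{"method": "move_arm", "body": {"increments": [{"linear": [0,0,0],"dr": [0,0,0]},{"linear": [0,0,0],"dr": [0,0,0]},{"linear": [0,0,0],"dr": [0,0,0]},{"linear": [0,0,0],"dr": [0,0,0]},{"linear": [0,0,0],"dr": [0,0,0]},{"linear": [0,0,0],"dr": [0,0,0]},{"linear": [0,0,0],"dr": [0,0,0]},{"linear": [0,0,0],"dr": [0,0,0]},{"linear": [0,0,0],"dr": [0,0,0]},{"linear": [0,0,0],"dr": [0,0,0]}], "hand": -1}}

```text
clock: 4.45
tcp_pos: [0.4962, -0.3338, 0.1438]
orientation: [-2.597, -1.766, -0.001]
ft_force: [2.1, 4.7, 1.0]
opening: 0.0322
```

```bash
python3 d.py "[.4964,-.3345,.145]"
```

```text
clk 4.45 tcp [ 0.4962 -0.3338  0.1438] xang 68.43 z [ 5.e-04  9.e-04 -1.e+00] q [-0.71  0.51 -0.13  0.93  0.   -0.34] F [2.1 4.7 1. ] [ 1.07 -0.41 -0.02] op 0.0322
tool mm [-0.5  0.4 -1.2]
```

Call:
{"method": "move_arm", "body": {"increments": [{"linear": [0.6,0,0],"dr": [0,0,5]},{"linear": [0,0,0],"dr": [0,0,5]},{"linear": [0,0,0],"dr": [0,0,5]},{"linear": [0,0,0],"dr": [0,0,5]},{"linear": [0,0,0],"dr": [0,0,5]},{"linear": [0,0,0],"dr": [0,0,5]},{"linear": [0,0,0],"dr": [0,0,0]},{"linear": [0,0,0],"dr": [0,0,0]}]}}

```text
clock: 5.12
tcp_pos: [0.4959, -0.3341, 0.1435]
orientation: [2.965, 1.037, -0.001]
ft_force: [0.6, -0.4, -3.7]
opening: 0.0323
```

```bash
python3 d.py "[.4964,-.3345,.145]";python3 - <<'E'
from h import *
S,ds=save('side','side2')
b=cv2.resize(S[235:360,200:325],(500,500),interpolation=cv2.INTER_CUBIC)
cv2.imwrite('pics/c2.png',b[:,:,::-1])
E
```

```text
clk 5.1167 tcp [ 0.4959 -0.3341  0.1435] xang 38.55 z [-7.e-04 -4.e-04 -1.e+00] q [-0.71  0.51 -0.13  0.93 -0.    0.18] F [ 0.6 -0.4 -3.7] [-0.17  0.05  0.03] op 0.0323
tool mm [ 0.1  0.6 -1.5]
```

View pics/c2.png

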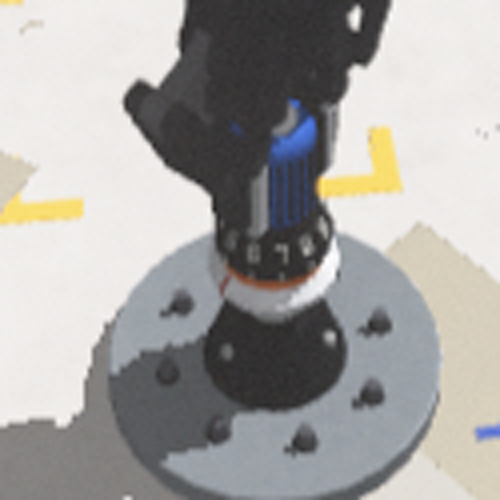

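Call:
{"method": "move_arm", "body": {"increments": [{"linear": [0,0,0],"dr": [0,0,5]},{"linear": [0,0,0],"dr": [0,0,5]},{"linear": [0,0,0],"dr": [0,0,5]},{"linear": [0,0,0],"dr": [0,0,5]},{"linear": [0,0,0],"dr": [0,0,5]},{"linear": [0,0,0],"dr": [0,0,5]},{"linear": [0,0,0],"dr": [0,0,5]},{"linear": [0,0,0],"dr": [0,0,5]},{"linear": [0,0,0],"dr": [0,0,5]},{"linear": [0,0,0],"dr": [0,0,5]}]}}

```text
clock: 6.0
tcp_pos: [0.4951, -0.3339, 0.1434]
orientation: [3.125, -0.32, -0.004]
ft_force: [-3.0, -0.8, -1.8]
opening: 0.0323
```

Call:
{"method": "move_arm", "body": {"increments": [{"linear": [0,0,0],"dr": [0,0,5]},{"linear": [0,0,0],"dr": [0,0,5]},{"linear": [0,0,0],"dr": [0,0,5]},{"linear": [0,0,0],"dr": [0,0,5]},{"linear": [0,0,0],"dr": [0,0,5]},{"linear": [0,0,0],"dr": [0,0,5]},{"linear": [0,0,0],"dr": [0,0,5]},{"linear": [0,0,0],"dr": [0,0,5]},{"linear": [0,0,0],"dr": [0,0,0]},{"linear": [0,0,0],"dr": [0,0,0]},{"linear": [0,0,0],"dr": [0,0,0]}]}}

```text
clock: 6.92
tcp_pos: [0.4958, -0.3336, 0.1434]
orientation: [-2.831, 1.362, 0.001]
ft_force: [-1.3, -0.2, -4.2]
opening: 0.0323
```

```bash
python3 d.py "[.4964,-.3345,.145]";python3 - <<'E'
from h import *
S,ds=save('side','side3')
b=cv2.resize(S[235:360,200:325],(500,500),interpolation=cv2.INTER_CUBIC)
cv2.imwrite('pics/c3.png',b[:,:,::-1])
E
```

```text
clk 6.9167 tcp [ 0.4958 -0.3336  0.1434] xang -51.37 z [-7.e-04  6.e-04 -1.e+00] q [-0.71  0.51 -0.13  0.93 -0.    1.75] F [-1.3 -0.2 -4.2] [0.39 0.42 0.01] op 0.0323
tool mm [ 1.1  0.1 -1.6]
```

View pics/c3.png

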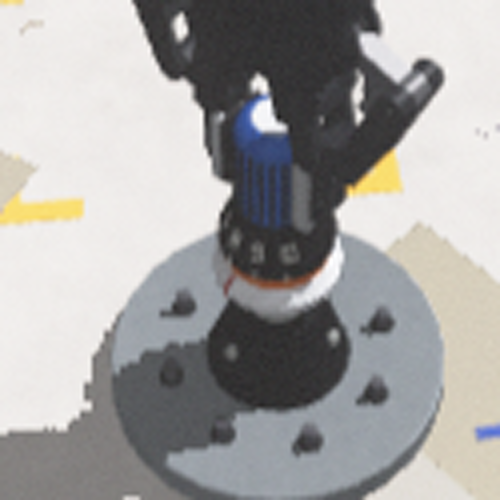

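Call:
{"method": "move_arm", "body": {"increments": [{"linear": [0,0,0],"dr": [0,0,0]},{"linear": [0,0,0],"dr": [0,0,0]},{"linear": [0,0,0],"dr": [0,0,0]},{"linear": [0,0,0],"dr": [0,0,0]},{"linear": [0,0,0],"dr": [0,0,0]},{"linear": [0,0,0],"dr": [0,0,0]}], "hand": -0.1}}

```text
clock: 7.47
tcp_pos: [0.4964, -0.3339, 0.144]
orientation: [2.829, -1.367, 0.001]
ft_force: [-0.9, 0.1, 0.0]
opening: 0.0384
```

```bash
python3 d.py "[.4964,-.3345,.145]";python3 - <<'E'
from h import *
S,ds=save('side','side4');W=world('side',ds)
for lo,hi,n in((.085,.1,'skirt'),(.066,.082,'ring'),(.118,.13,'grip')):
    k=(np.hypot(W[...,0]-.4964,W[...,1]+.3345)<.03)&(W[...,2]>lo)&(W[...,2]<hi);print(n,cv2.minEnclosingCircle(W[k][:,:2].astype(np.float32)))
b=cv2.resize(S[280:320,245:295],(750,600),interpolation=cv2.INTER_CUBIC)
cv2.imwrite('pics/c4.png',b[:,:,::-1])
E
```

```text
clk 7.4667 tcp [ 0.4964 -0.3339  0.144 ] xang -51.58 z [ 4.e-04 -4.e-04 -1.e+00] q [-0.71  0.51 -0.13  0.93 -0.    1.76] F [-0.9  0.1  0. ] [-0.04  0.02 -0.  ] op 0.0384
tool mm [ 0.5  0.3 -1. ]
skirt ((0.4986090660095215, -0.3360002934932709), 0.024388538673520088)
ring ((0.49806004762649536, -0.3360616862773895), 0.026439227163791656)
grip ((0.49127405881881714, -0.3415233790874481), 0.026266347616910934)
```

View pics/c4.png

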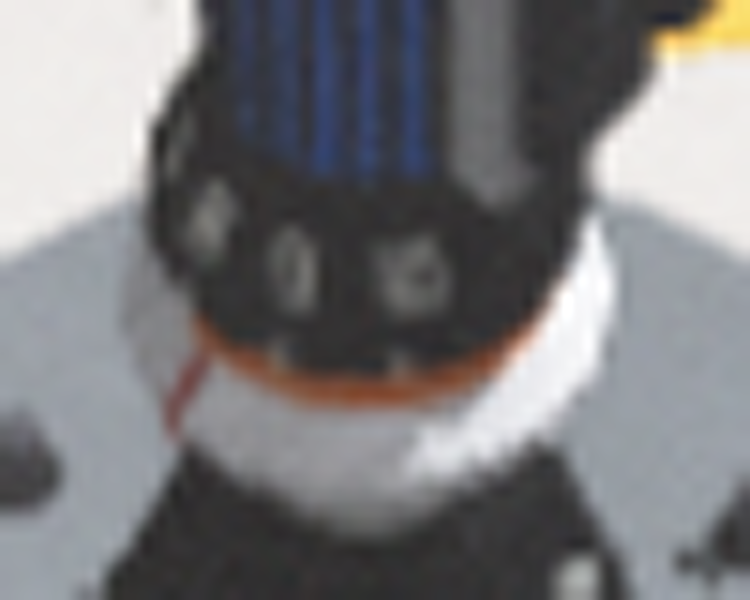

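Call:
{"method": "move_arm", "body": {"increments": [{"linear": [0.8,0,0],"dr": [0,0,0]},{"linear": [0,0,0],"dr": [0,0,0]},{"linear": [0,0,0],"dr": [0,0,0]},{"linear": [0,0,0],"dr": [0,0,0]},{"linear": [0,0,0],"dr": [0,0,0]},{"linear": [0,0,0],"dr": [0,0,0]}], "hand": -1}}

```text
clock: 8.02
tcp_pos: [0.4962, -0.3338, 0.1438]
orientation: [-2.828, 1.367, 0.002]
ft_force: [-3.2, 3.6, 3.8]
opening: 0.0322
```

Call:
{"method": "move_arm", "body": {"increments": [{"linear": [0,0,1],"dr": [0,0,0]},{"linear": [0,0,1],"dr": [0,0,0]},{"linear": [0,0,1],"dr": [0,0,0]},{"linear": [0,0,1],"dr": [0,0,0]},{"linear": [0,0,0],"dr": [0,0,0]}]}}

```text
clock: 8.43
tcp_pos: [0.4962, -0.3338, 0.1398]
orientation: [-2.828, 1.366, 0.002]
ft_force: [-2.5, 3.6, 3.6]
opening: 0.0326
```

```bash
python3 d.py "[.4964,-.3345,.136]"
```

```text
clk 8.4333 tcp [ 0.4962 -0.3338  0.1398] xang -51.57 z [-8.e-04  1.e-03 -1.e+00] q [-0.71  0.51 -0.13  0.93  0.    1.76] F [-2.5  3.6  3.6] [0.8  0.62 0.  ] op 0.0326
tool mm [0.7 0.3 3.8]
```

Call:
{"method": "move_arm", "body": {"increments": [{"linear": [0,0,1],"dr": [0,0,0]},{"linear": [0,0,1],"dr": [0,0,0]},{"linear": [0,0,1],"dr": [0,0,0]},{"linear": [0,0,1],"dr": [0,0,0]},{"linear": [0,0,1],"dr": [0,0,0]},{"linear": [0,0,0],"dr": [0,0,0]}]}}

```text
clock: 8.93
tcp_pos: [0.4963, -0.3338, 0.1362]
orientation: [-2.828, 1.367, 0.001]
ft_force: [-7.9, 7.0, 19.5]
opening: 0.0324
```

```bash
python3 d.py "[.4964,-.3345,.136]";python3 - <<'E'
from h import *
S,ds=save('side','side5')
b=cv2.resize(S[260:320,235:315],(800,600),interpolation=cv2.INTER_CUBIC)
cv2.imwrite('pics/c5.png',b[:,:,::-1])
E
```

```text
clk 8.9333 tcp [ 0.4963 -0.3338  0.1362] xang -51.58 z [-2.e-04  4.e-04 -1.e+00] q [-0.71  0.52 -0.14  0.92  0.    1.76] F [-7.9  7.  19.5] [1.58 1.52 0.07] op 0.0324
tool mm [0.6 0.3 0.2]
```

View pics/c5.png

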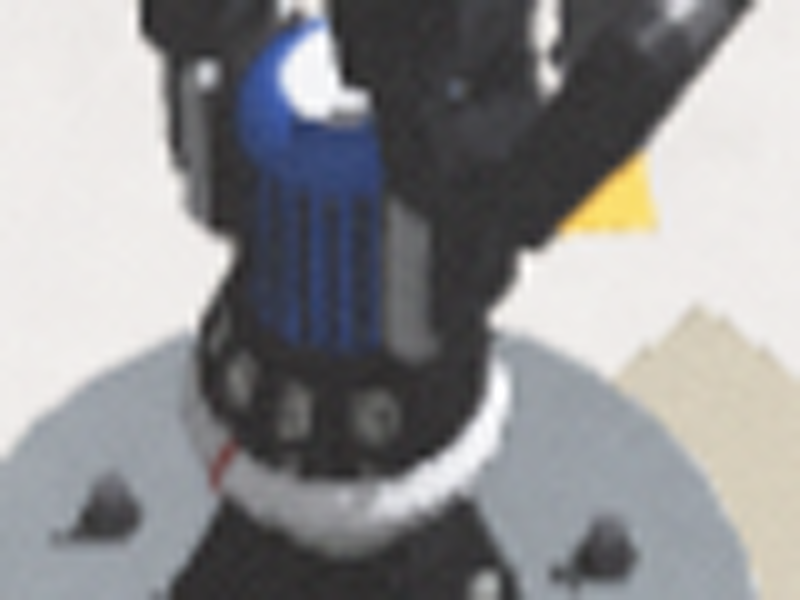

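Call:
{"method": "move_arm", "body": {"increments": [{"linear": [0,0,1],"dr": [0,0,0]},{"linear": [0,0,0.5],"dr": [0,0,0]},{"linear": [0,0,0],"dr": [0,0,0]},{"linear": [0,0,0],"dr": [0,0,0]}]}}

```text
clock: 9.32
tcp_pos: [0.4963, -0.3338, 0.136]
orientation: [-2.829, 1.367, -0.001]
ft_force: [-11.1, 10.6, 31.9]
opening: 0.0324
```

```bash
python3 d.py "[.4964,-.3345,.136]";python3 - <<'E'
from h import *
for n in('top','side'):
    q=np.load(f'pics/{n}0.npz');im=q['im'];g=im.max(-1).astype(np.uint8)
    bg=cv2.medianBlur(cv2.cvtColor(im,cv2.COLOR_RGB2GRAY),21);gr=cv2.cvtColor(im,cv2.COLOR_RGB2GRAY)
    m=((bg.astype(int)-gr)>30)
    v,u=np.where(m);P=np.array([ray(n,a,b,.004)[:2] for a,b in zip(u,v)])
    k=(P[:,0]>.5)&(P[:,0]<.72)&(P[:,1]>-.17)&(P[:,1]<-.06);P=P[k]
    d=np.hypot(P[:,0]-.4925,P[:,1]+.1408);i=np.argsort(d)[:12]
    print(n,[(P[j].round(4).tolist(),d[j].round(4)) for j in i])
    print(P[P[:,0].argsort()[-1]])
# tape: inner limits in the mark frame
a=np.radians(-6.5);M=np.array([[np.cos(a),np.sin(a)],[-np.sin(a),np.cos(a)]])
for n in('top','side'):
    q=np.load(f'pics/{n}0.npz');m=cv2.inRange(cv2.cvtColor(q['im'],cv2.COLOR_RGB2HSV),(18,100,120),(35,255,255));k,l,st,ce=cv2.connectedComponentsWithStats(m)
    for i in range(1,k):
        v,u=np.where(l==i);P=np.array([ray(n,x,y,0)[:2] for x,y in zip(u,v)])
        if st[i,4]>20 and abs(P[:,1].mean()+.14)<.12:
            Q=(P-[.4925,-.1408])@M.T;print(n,Q.min(0).round(4),Q.max(0).round(4))
E
```

```text
clk 9.3167 tcp [ 0.4963 -0.3338  0.136 ] xang -51.57 z [ 4.e-04 -2.e-04 -1.e+00] q [-0.71  0.52 -0.14  0.92  0.    1.76] F [-11.1  10.6  31.9] [2.18 2.28 0.05] op 0.0324
tool mm [ 0.6  0.4 -0. ]Traceback (most recent call last):
  File "<stdin>", line 6, in <module>
  File "h.py", line 10, in ray
    c=get_calibration(n);T=np.array(c['cam_to_world'])
ValueError: time passes only in moves, steps and waits
```

```bash
sed -i 's/^from workcell.*/from workcell import manip,grab_frame,job_done\nimport workcell,functools\nget_calibration=functools.lru_cache(None)(workcell.get_calibration)/' h.py
python3 - <<'E'
from h import *
for n in('top','side'):
    q=np.load(f'pics/{n}0.npz');im=q['im']
    gr=cv2.cvtColor(im,cv2.COLOR_RGB2GRAY);bg=cv2.medianBlur(gr,21)
    m=((bg.astype(int)-gr)>30)
    v,u=np.where(m);P=np.array([ray(n,a,b,.004)[:2] for a,b in zip(u,v)])
    k=(P[:,0]>.5)&(P[:,0]<.72)&(P[:,1]>-.17)&(P[:,1]<-.06);P=P[k]
    d=np.hypot(P[:,0]-.4925,P[:,1]+.1408);i=np.argsort(d)[:12]
    print(n,[(P[j].round(4).tolist(),float(d[j].round(4))) for j in i])
a=np.radians(-6.5);M=np.array([[np.cos(a),np.sin(a)],[-np.sin(a),np.cos(a)]])
for n in('top','side'):
    q=np.load(f'pics/{n}0.npz');m=cv2.inRange(cv2.cvtColor(q['im'],cv2.COLOR_RGB2HSV),(18,100,120),(35,255,255));k,l,st,ce=cv2.connectedComponentsWithStats(m)
    for i in range(1,k):
        v,u=np.where(l==i);P=np.array([ray(n,x,y,0)[:2] for x,y in zip(u,v)])
        if st[i,4]>20 and abs(P[:,1].mean()+.14)<.12:
            Q=(P-[.4925,-.1408])@M.T;print(n,Q.min(0).round(4),Q.max(0).round(4))
E
```

```text
top [([0.5352, -0.158], 0.046), ([0.5351, -0.1603], 0.0469), ([0.5376, -0.1557], 0.0475), ([0.535, -0.1627], 0.0479), ([0.5375, -0.158], 0.0482), ([0.535, -0.1651], 0.0489), ([0.5375, -0.1604], 0.0491), ([0.5374, -0.1628], 0.05), ([0.5374, -0.1651], 0.051), ([0.5373, -0.1675], 0.0522), ([0.5398, -0.1628], 0.0522), ([0.5397, -0.1652], 0.0532)]
side [([0.5123, -0.1429], 0.02), ([0.5341, -0.1596], 0.0457), ([0.5335, -0.1624], 0.0463), ([0.5361, -0.16], 0.0477), ([0.5355, -0.1628], 0.0483), ([0.5349, -0.1656], 0.0491), ([0.5387, -0.1577], 0.0492), ([0.5381, -0.1605], 0.0497), ([0.5343, -0.1684], 0.0501), ([0.5375, -0.1633], 0.0503), ([0.5369, -0.1661], 0.0511), ([0.5363, -0.1688], 0.052)]
top [0.0543 0.0566] [0.0968 0.098 ]
top [ 0.0561 -0.096 ] [ 0.0969 -0.0556]
top [-0.0977  0.0571] [-0.0549  0.0983]
top [-0.0962 -0.0954] [-0.0567 -0.0807]
side [0.0558 0.0551] [0.0967 0.0949]
side [-0.0961  0.0551] [-0.0551  0.0948]
side [ 0.0569 -0.0967] [ 0.0967 -0.0568]
side [-0.0948 -0.097 ] [-0.0555 -0.0819]
```

```bash
python3 - <<'E'
from h import *
im=np.load('pics/top0.npz')['im'];b=cv2.resize(im[165:300,215:335],(533,600),interpolation=cv2.INTER_CUBIC)
f=600/135
for c in([.4925,-.1408],[.487,-.1425]):
    p=np.array([proj('top',[c[0]+.072*np.cos(t),c[1]+.072*np.sin(t),.004]) for t in np.linspace(0,6.28,90)])
    cv2.polylines(b,[((p-[215,165])*f).astype(np.int32)],True,(255,0,255),1)
cv2.imwrite('pics/m.png',b[:,:,::-1])
E
```

```text
(no output)
```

View pics/m.png

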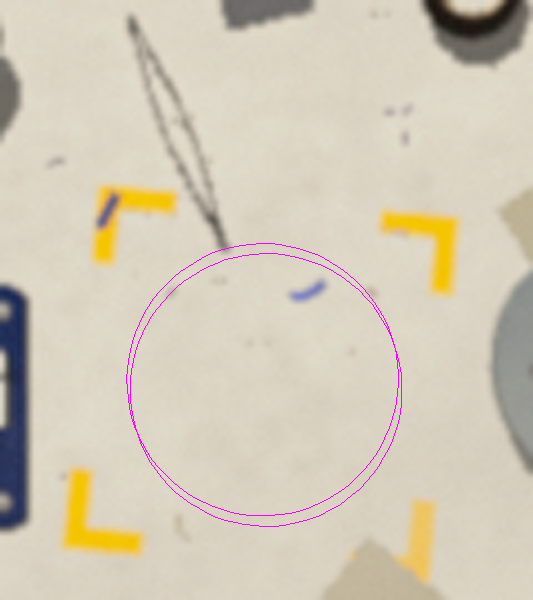

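Call:
{"method": "move_arm", "body": {"increments": [{"linear": [0,0,-1],"dr": [0,0,0]},{"linear": [0,0,-1],"dr": [0,0,0]},{"linear": [0,0,0],"dr": [0,0,0]},{"linear": [0,0,0],"dr": [0,0,0]}]}}

```text
clock: 9.65
tcp_pos: [0.4963, -0.3338, 0.1365]
orientation: [-2.828, 1.366, 0.001]
ft_force: [-6.6, 6.4, 16.5]
opening: 0.0325
```

Call:
{"method": "move_arm", "body": {"increments": [{"linear": [-1.9,-0.9,0],"dr": [0,0,0]},{"linear": [-1.9,-1,0],"dr": [0,0,0]},{"linear": [-3.8,-1.9,0],"dr": [0,0,0]},{"linear": [-3.8,-1.9,0],"dr": [0,0,0]},{"linear": [-3.8,-1.9,0],"dr": [0,0,0]},{"linear": [-3.8,-1.9,0],"dr": [0,0,0]}]}}

```text
clock: 10.15
tcp_pos: [0.4944, -0.3171, 0.1373]
orientation: [2.824, -1.367, 0.012]
ft_force: [2.1, -13.9, 13.3]
opening: 0.0321
```

```bash
python3 d.py "[.4858,-.1425,.136]"
```

```text
clk 10.15 tcp [ 0.4944 -0.3171  0.1373] xang -51.66 z [ 0.0047 -0.0075 -1.    ] q [-0.69  0.49 -0.18  0.89 -0.    1.78] F [  2.1 -13.9  13.3] [-3.08 -0.51 -0.  ] op 0.0321
tool mm [-142.3 -101.6   -0. ]
```

Call:
{"method": "move_arm", "body": {"increments": [{"linear": [-2,-1.4,-1],"dr": [0,-0.4,0]},{"linear": [-3,-2.1,0],"dr": [0,-0.2,0]},{"linear": [-4,-2.6,0],"dr": [0,0,0]},{"linear": [-4,-2.7,0],"dr": [0,0,0]}]}}

```text
clock: 10.48
tcp_pos: [0.4921, -0.3001, 0.1374]
orientation: [-2.827, 1.368, 0.009]
ft_force: [-0.4, -9.4, 5.2]
opening: 0.0323
```

```bash
python3 d.py "[.4858,-.1425,.136]"
```

```text
clk 10.4833 tcp [ 0.4921 -0.3001  0.1374] xang -51.65 z [-0.0046  0.0038 -1.    ] q [-0.67  0.48 -0.19  0.9   0.    1.8 ] F [-0.4 -9.4  5.2] [-1.99 -0.21 -0.15] op 0.0323
tool mm [-127.5  -92.8    2. ]
```

```bash
cat > base.py <<'E'
from h import *
import sys
c=np.array(eval(sys.argv[1]))
S,ds=save('side',sys.argv[2]);W=world('side',ds)
r=np.hypot(W[...,0]-c[0],W[...,1]-c[1])
k=(r<.066)&(r>.036)&(W[...,2]>.010)&(W[...,2]<.0215);p=W[k]
for _ in range(3):
    A=np.c_[p[:,:2]-c,np.ones(len(p))];x=np.linalg.lstsq(A,p[:,2],rcond=None)[0];e=p[:,2]-A@x;p=p[abs(e)<2*e.std()]
print('plane slope deg',np.degrees(x[:2]).round(2),'z0',x[2].round(4),len(p),e.std())
for lo,hi,n in((.085,.1,'skirt'),(.066,.082,'ring')):
    q=W[(r<.035)&(W[...,2]>lo)&(W[...,2]<hi)];print(n,np.round(cv2.minEnclosingCircle(q[:,:2].astype(np.float32))[0],4),len(q))
# band: orange pixels near sleeve
im=S.astype(int);m=(im[...,0]>1.4*im[...,1])&(im[...,1]>1.15*im[...,2])&(im[...,0]>85)&(r<.03)&(W[...,2]>.07)&(W[...,2]<.1)
print('orange px',m.sum())
E
python3 base.py "[.4928,-.301]" s6; python3 - <<'E'
import numpy as np
E
```

```text
plane slope deg [ 0.05 -0.15] z0 0.016 1838 0.0009489663255843024
skirt [ 0.494 -0.303] 232
ring [ 0.4944 -0.3025] 138
orange px 0
```

Call:
{"method": "move_arm", "body": {"increments": [{"linear": [-4.2,-2.9,0],"dr": [0,0,0]},{"linear": [-4.2,-2.9,0],"dr": [0,0,0]},{"linear": [-4.2,-2.9,0],"dr": [0,0,0]},{"linear": [-4.2,-2.9,0],"dr": [0,0,0]},{"linear": [-4.2,-2.9,0],"dr": [0,0,0]},{"linear": [-4.2,-2.9,0],"dr": [0,0,0]},{"linear": [-4.2,-2.9,0],"dr": [0,0,0]},{"linear": [-4.2,-2.9,0],"dr": [0,0,0]},{"linear": [-4.2,-2.9,0],"dr": [0,0,0]},{"linear": [-4.2,-2.9,0],"dr": [0,0,0]},{"linear": [-4.2,-2.9,0],"dr": [0,0,0]},{"linear": [-4.2,-2.9,0],"dr": [0,0,0]}]}}

```text
clock: 11.53
tcp_pos: [0.4878, -0.238, 0.1373]
orientation: [-2.826, 1.367, 0.011]
ft_force: [0.1, -4.2, 0.4]
opening: 0.0324
```

```bash
python3 d.py "[.4858,-.1425,.136]"; python3 base.py "[.490,-.2385]" s7
```

```text
clk 11.5333 tcp [ 0.4878 -0.238   0.1373] xang -51.63 z [-0.0052  0.0056 -1.    ] q [-0.59  0.42 -0.29  0.87  0.    1.88] F [ 0.1 -4.2  0.4] [-1.61 -0.41 -0.18] op 0.0324
tool mm [-76.1 -57.7   1.9]
plane slope deg [ 0.14 -0.09] z0 0.016 1541 0.0009148274792975491
skirt [ 0.4897 -0.241 ] 215
ring [ 0.4901 -0.242 ] 121
orange px 0
```

Call:
{"method": "move_arm", "body": {"increments": [{"linear": [-4.2,-3.2,0.3],"dr": [0,0,0]},{"linear": [-4.2,-3.2,0],"dr": [0,0,0]},{"linear": [-4.2,-3.2,0],"dr": [0,0,0]},{"linear": [-4.2,-3.2,0],"dr": [0,0,0]},{"linear": [-4.2,-3.2,0],"dr": [0,0,0]},{"linear": [-4.2,-3.2,0],"dr": [0,0,0]},{"linear": [-4.2,-3.2,0],"dr": [0,0,0]},{"linear": [-4.2,-3.2,0],"dr": [0,0,0]},{"linear": [-4.2,-3.2,0],"dr": [0,0,0]},{"linear": [-4.2,-3.2,0],"dr": [0,0,0]},{"linear": [-4.2,-3.2,0],"dr": [0,0,0]},{"linear": [-4.2,-3.2,0],"dr": [0,0,0]}]}}

```text
clock: 12.58
tcp_pos: [0.4863, -0.1742, 0.1373]
orientation: [-2.825, 1.366, 0.013]
ft_force: [0.1, -5.3, 0.9]
opening: 0.0323
```

```bash
cat >> base.py <<'E'
g=(W[...,2]>.0125)&(W[...,2]<.0185)&(np.hypot(W[...,0]-c[0],W[...,1]-c[1])<.09)
n,l,st,_=cv2.connectedComponentsWithStats(g.astype(np.uint8));i=1+st[1:,4].argmax()
cn,_=cv2.findContours((l==i).astype(np.uint8),0,1);hull=cv2.convexHull(max(cn,key=len))[:,0]
Q=np.array([ray('side',u,v,.016)[:2] for u,v in hull]);print('base minEnc',cv2.minEnclosingCircle(Q.astype(np.float32)))
from scipy.optimize import least_squares
f=least_squares(lambda a:np.hypot(Q[:,0]-a[0],Q[:,1]-a[1])-.072,c,loss='soft_l1',f_scale=.001);print('base fit',f.x.round(4),np.abs(f.fun).mean())
E
python3 d.py "[.4858,-.1425,.136]"; python3 base.py "[.487,-.174]" s8
```

```text
clk 12.5833 tcp [ 0.4863 -0.1742  0.1373] xang -51.63 z [-0.0059  0.0066 -1.    ] q [-0.49  0.38 -0.36  0.84  0.    1.98] F [ 0.1 -5.3  0.9] [-1.55 -0.45 -0.22] op 0.0323
tool mm [-25.1 -19.3   1.5]
plane slope deg [-0.    0.01] z0 0.0159 1317 0.0009691243409959462
skirt [ 0.4889 -0.1782] 192
ring [ 0.4892 -0.1778] 112
orange px 0
base minEnc ((0.4877936840057373, -0.1774543821811676), 0.07349353283643723)
base fit [ 0.4885 -0.1777] 0.0005044595425091519
```

Call:
{"method": "move_arm", "body": {"increments": [{"linear": [-4,-2.8,0],"dr": [0,0,0]},{"linear": [-4,-2.8,0],"dr": [0,0,0]},{"linear": [-4,-2.8,0],"dr": [0,0,0]},{"linear": [-4,-2.8,0],"dr": [0,0,0]},{"linear": [-4,-2.8,0],"dr": [0,0,0]},{"linear": [-4,-2.8,0],"dr": [0,0,0]},{"linear": [-2,-1.4,0],"dr": [0,0,0]},{"linear": [-1,-1,0],"dr": [0,0,0]},{"linear": [0,0,0],"dr": [0,0,0]}]}}

```text
clock: 13.38
tcp_pos: [0.4839, -0.1399, 0.1374]
orientation: [-2.825, 1.364, 0.016]
ft_force: [-1.5, -3.4, 1.6]
opening: 0.0325
```

```bash
python3 d.py "[.4858,-.1425,.136]"; python3 base.py "[.487,-.1435]" s9
```

```text
clk 13.3833 tcp [ 0.4839 -0.1399  0.1374] xang -51.56 z [-0.007   0.0087 -0.9999] q [-0.43  0.36 -0.39  0.83  0.    2.04] F [-1.5 -3.4  1.6] [-0.95 -0.33 -0.25] op 0.0325
tool mm [3.2 0.2 1.4]
plane slope deg [-0.    0.09] z0 0.0161 1232 0.0009419890043433876
skirt [ 0.4864 -0.1423] 185
ring [ 0.4861 -0.142 ] 115
orange px 0
base minEnc ((0.4859493672847748, -0.14299550652503967), 0.07289502024650574)
base fit [ 0.4864 -0.1431] 0.00041150637451353576
```

Call:
{"method": "move_arm", "body": {"increments": [{"linear": [0,0,0],"dr": [0,0.3,0]},{"linear": [0,0,0],"dr": [0,0.3,0]},{"linear": [0,0,0.8],"dr": [0,0,0]},{"linear": [0,0,0.8],"dr": [0,0,0]},{"linear": [0,0,0.8],"dr": [0,0,0]},{"linear": [0,0,0],"dr": [0,0,0]},{"linear": [0,0,0],"dr": [0,0,0]}]}}

```text
clock: 14.02
tcp_pos: [0.4836, -0.1399, 0.1363]
orientation: [-2.828, 1.367, 0.0]
ft_force: [-7.9, 2.1, 22.6]
opening: 0.0323
```

```bash
python3 d.py "[.4858,-.1425,.136]"
```

```text
clk 14.0167 tcp [ 0.4836 -0.1399  0.1363] xang -51.59 z [ 0.e+00  7.e-04 -1.e+00] q [-0.43  0.35 -0.4   0.81  0.    2.04] F [-7.9  2.1 22.6] [ 0.59  1.56 -0.3 ] op 0.0323
tool mm [ 3.4 -0.1  0.3]
```

Call:
{"method": "move_arm", "body": {"increments": [{"linear": [0,0,-1],"dr": [0,0,0]},{"linear": [0,0,-1],"dr": [0,0,0]},{"linear": [0,0,0],"dr": [0,0,0]}]}}

```text
clock: 14.27
tcp_pos: [0.4837, -0.1401, 0.1369]
orientation: [-2.828, 1.367, 0.001]
ft_force: [-2.7, 0.5, 2.9]
opening: 0.0327
```

Call:
{"method": "move_arm", "body": {"increments": [{"linear": [0,0,0],"dr": [0,0,0]},{"linear": [0,0,0],"dr": [0,0,0]},{"linear": [0,0,0],"dr": [0,0,0]},{"linear": [0,0,0],"dr": [0,0,0]},{"linear": [0,0,0],"dr": [0,0,0]},{"linear": [0,0,0],"dr": [0,0,0]},{"linear": [0,0,0],"dr": [0,0,0]},{"linear": [0,0,0],"dr": [0,0,0]}], "hand": 1}}

```text
clock: 14.93
tcp_pos: [0.4842, -0.1404, 0.1371]
orientation: [-2.829, 1.367, -0.0]
ft_force: [0.5, 0.4, 1.1]
opening: 0.0856
```

Call:
{"method": "move_arm", "body": {"increments": [{"linear": [0,0,-10],"dr": [0,0,0]},{"linear": [0,0,-20],"dr": [0,0,0]},{"linear": [0,0,-25],"dr": [0,0,0]},{"linear": [0,0,-25],"dr": [0,0,0]},{"linear": [0,0,-25],"dr": [0,0,0]},{"linear": [0,0,0],"dr": [0,0,0]}]}}

```text
clock: 15.43
tcp_pos: [0.4862, -0.1413, 0.2473]
orientation: [-2.828, 1.367, -0.012]
ft_force: [1.1, -0.0, 0.6]
opening: 0.0852
```

Call:
{"method": "move_arm", "body": {"increments": [{"linear": [-20,-15,0],"dr": [0,0,0]},{"linear": [-25,-20,0],"dr": [0,0,0]},{"linear": [-25,-20,0],"dr": [0,0,0]},{"linear": [-25,-20,0],"dr": [0,0,0]},{"linear": [-25,-20,0],"dr": [0,0,0]},{"linear": [-25,-20,0],"dr": [0,0,0]},{"linear": [-25,-20,0],"dr": [0,0,0]},{"linear": [-25,-20,0],"dr": [0,0,0]},{"linear": [0,0,0],"dr": [0,0,0]},{"linear": [0,0,0],"dr": [0,0,0]}]}}

```text
clock: 16.27
tcp_pos: [0.4841, 0.1101, 0.2422]
orientation: [2.831, -1.363, -0.0]
ft_force: [0.6, -0.0, -0.5]
opening: 0.0853
```

```bash
python3 d.py "[.4858,-.1425,.136]"; python3 base.py "[.487,-.1435]" s10; python3 - <<'E'
from h import *
T,d=save('top','t10');W=world('top',d)
S=np.load('pics/s10.npz');Ws=world('side',S['d'])
for w in(W,Ws):
    q=w[(np.hypot(w[...,0]-.487,w[...,1]+.143)<.03)&(w[...,2]>.14)];print('cap top z',q[:,2].max().round(4),np.percentile(q[:,2],95),np.round(cv2.minEnclosingCircle(q[:,:2].astype(np.float32))[0],4))
u,v=map(int,proj('side',[.487,-.143,.09]))
a=cv2.resize(S['im'][v-45:v+25,u-35:u+35],(400,400),interpolation=cv2.INTER_CUBIC)
b=cv2.resize(T[160:305,210:355],(400,400),interpolation=cv2.INTER_CUBIC)
cv2.imwrite('pics/f.png',np.hstack([a,b])[:,:,::-1])
E
```

```text
clk 16.2667 tcp [0.4841 0.1101 0.2422] xang -51.41 z [-0. -0. -1.] q [ 0.08  0.25 -0.25  1.07 -0.    2.54] F [ 0.6 -0.  -0.5] [-0.02 -0.01  0.01] op 0.0853
tool mm [198.5 156.3 106.2]
plane slope deg [0.09 0.  ] z0 0.0158 1233 0.000982226736587874
skirt [ 0.4864 -0.1431] 190
ring [ 0.4864 -0.144 ] 117
orange px 0
base minEnc ((0.4862494468688965, -0.14385958015918732), 0.07316015660762787)
base fit [ 0.4864 -0.1435] 0.0004667341152135891
cap top z 0.159 0.1559576953367518 [ 0.4854 -0.1407]
cap top z 0.1554 0.1543988906002535 [ 0.4855 -0.1425]
```

View pics/f.png

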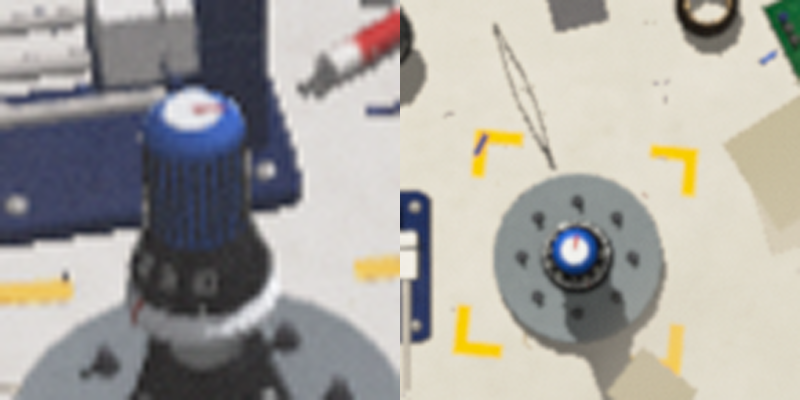

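```bash
python3 -c "
from h import *
print(job_done())"
```

```text
the job is handed in; nothing more can be done
None
```

The screwdriver is set to 8 and locked, and its stand is inside the four yellow marks. I handed the job in after about 16 s on the robot clock, and `job_done` gives no verdict.

**What I did:** I read number 4 at the index line and gripped the sleeve. I turned it 120° clockwise, let go so the detent clicked it into 8, then gripped again and pressed it down about 7.8 mm to its stop. Keeping hold of the sleeve, I slid the stand about 190 mm over the bench, pressed the sleeve home once more (about 23 N), let go and moved the arm clear.

**Last checks:**
- **Number:** the side picture shows 8 at the red index line, with 9 and 10 following it.
- **Lock:** no orange band shows. The cap top is at about 155 mm in the side view, against 154 mm expected when locked. The top camera's highest single reading was 159 mm, but its 95th percentile was 156 mm.
- **Position:** the base centre is about 6.5 mm from the centre of the marks, against the 13 mm available on each side. I set it off-centre on purpose, because the tip of the tweezers reaches to the edge of a centred base.
- **Level:** the base stands flat, within about 0.1°.
- **Other items:** in the last picture a small gap shows between the base and the tweezers. I did not measure the other bystanders again, but the arm worked nowhere near them.

**One irregularity:** early in the slide, with too much downward force, the tool tilted about 0.5° and rose 0.8 mm. I reduced the force and corrected the tilt. The base then measured flat to within about 0.2° each time I checked, but I did not measure it at the moment of the tilt.

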